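# Clamp the bread board to the counter

### The arm

A 7-joint arm with a two-finger parallel gripper is mounted at the origin on the work surface; the furniture and walls round the work are solid. World frame = base frame: x ahead of the robot, y to its left, z up, the work surface at z = 0. Lengths are in m, angles in rad, forces in N, time in s.
With the tool pointing down it reaches from about 0.425 to 0.925 m from the base axis. Payload 6.8 kg.
Tool frame: the origin (TCP) lies at the very end of the fingers, on their centre line; the grasp point (between the pads) lies 19 mm behind it; z points along the fingers, y is the line along which they close (so a half turn about z gives the same grasp; the last joint's range is limited). The gripper opens to 85 mm and grips with 20 to 120 N. Pads are 22 mm wide; open, the fingers measure 114 mm over their backs; the gripper's body (76 mm by 85 mm) begins 54 mm behind the grasp point. The pads swing forward as they close: fully open they stand 13 mm farther back than shut.
Start: joints at [-1.209, 0.477, 0.022, 1.555, -0.011, 1.109, -0.083], TCP at [0.306, 0.602, 0.231] pointing down, gripper open.
Joint ranges: [-2.96, 2.96], [-0.34, 2.1], [-1.41, 1.46], [0.24, 2.44], [-1.37, 4.51], [0.17, 1.92], [-2.96, 2.96]. Speed limits (rad/s): [2.39, 2.39, 3.14, 3.14, 3.14, 3.14, 3.14].

### API

Orientations are given as a unit quaternion [w, x, y, z].
In Python, from station import bot gives the robot as it stands. The module is installed in compiled form; this text tells all that it offers.
- The arm moves only by the shell command python3 -m jog 'ROWS' [OPENING] [FORCE]. ROWS is JSON, a list of rows, each a list of 4 numbers: the shift along the tool's x, y, z in cm, then the turn about the tool's z in rad. In form: [[x, y, z, spin], ...]. A call has 1 to 20 rows; each row is the pose to reach, as a shift and turn from the pose commanded when the call began, along the tool's axes at that moment; what a row does not reach only later rows make up. A row lasts 1/12 s, in which the tool goes at most 41.7 mm and 7.16 degrees, less where a joint would pass 70% of its speed; a pose out of reach is approached as far as the arm can. A call with a gripper value outside its range is refused whole. OPENING is the closure, from -1 (fully open) to 1 (shut), set as the call begins (- or left out, the last holds). The fingers move at their own pace and stop on an object; FORCE is the grip in N (left out, the last holds). Time passes only in rows, so rows that repeat a pose let the fingers close. It gives the time, the measured TCP pose, the force, the opening and the grip force at its end, in the units of the state.
- bot.get_obs(): the state, without advancing time (a new reading comes with each control period).
- bot.read_camera(name): name is "scene" or "top"; returns a dict with "pixels" (400x640x3 uint8, red, green, blue), "depth" (400x640 float32, m along the optical axis (not along the pixel's ray), 0 where there is no reading), "fovy" (degrees; the focal length in pixels is half the picture's height over the tangent of half this angle, whatever the lens; pixels are square), "cx", "cy" (the principal point, pixels), "distortion" ([k1, k2, p1, p2, k3] as OpenCV has them; the pictures are not rectified), "pose" (4x4, takes a point from camera to world coordinates). Camera axes: x right, y down, z forward; pixel columns grow to the right and rows downward; lengths in m; the calibration is good to about 2 mm. A picture is of the moment at which its call begins.
- bot.hand_in(): hands the job in; it is judged then, once.
The state is a dict: "t": time; "q": joint angles; "joint_vel": joint speeds; "joint_torque": joint torques, N m; "eef_pos": TCP position; "tool_rot": TCP orientation; "contact_force": force on the tool from outside, world axes, zero at the start; "torque": the same for the moment, N m; "gripper_width": opening from 0.0 (shut) to 1.0 (fully open); "grasp_force": force on a finger pad.
Only numpy, scipy, OpenCV 4.12 (cv2) and the standard library are available. Lean on these libraries where they do the work, as an engineer would, in place of code of your own. Each camera call takes 0.05 s, during which the arm holds its last target. There are 200 camera calls.

### The job

Slide the wooden bread board, with the piece of focaccia still lying on it, under the red clamp until its edge sits flush against the batten. Then turn the clamp's black knob clockwise until the rubber foot just touches the board and from there give it a quarter turn more, so that the board cannot creep under the knife but is not dented, and let go. Push gently and leave everything else on the counter alone.

Things in the scene. Friction and masses are not known exactly. Their poses are not given: they have to be found in the camera images.
- board: oak bread board lying loose on the worktop, 200 (its x) x 300 (its y) x 22 mm, 0.6 to 1.2 kg; origin at the centre of its underside. Its +y short edge faces the batten at the start, 50 to 100 mm short of it and up to 0.15 rad askew. It is to be pushed by its -y short edge.
- board_edge (a point): middle of the board's +y short edge, 150 mm to +y of the board's origin, at mid thickness
- half_slab: cut piece of focaccia lying on the board, 64 x 118 x 49 mm, on the half of the board away from the batten; origin at the centre of its underside, 22 mm above the worktop
- stop_batten: dark wooden batten screwed to the worktop, 180 (its x) x 24 (its y) x 18 mm high: the stop for the board. Origin at worktop height in the middle of the face that looks to its own -y, toward the board; seated, the board's +y edge lies flush on this face.
- clamp: screw clamp bolted to the worktop behind the batten, square to it; a red arm, 62 to 100 mm above the worktop, reaches over the batten toward its own -y. Origin at worktop height on the upright axis of the screw, 35 mm in front of the batten's face. The steel bar and red head behind the batten, 60 to 115 mm to its +y, end 104 mm up. The screw stays where it is left.
- clamp_nose (a point): fixed point on the screw's axis at the underside of the arm, 62 mm above the worktop. Below it hangs the screw's sprung rubber foot, 33 mm wide, which turns with the knob, at the start 2 to 8.5 mm above the level of the board's top: how much differs every time (its cap is set anew), and neither the knob's angle nor its height tells it.
- knob_grip (a point): centre of the black bar knob on top of the screw, 58 mm long, 14 mm thick, 22 mm high, on the screw's axis, 145 mm above the worktop at knob angle 0; it sinks 8 mm a turn. Its x axis runs along the bar: grip it across the 14 mm (its y) from above; half a turn round is the same grasp. Fingers opened wider than 75 mm can swing round the bar without touching it.
- knob (a joint): angle of the knob, rad; 0 with the bar along the clamp's x, grows clockwise from above, 8 mm down a turn; starts at 0 to 0.5. Free (0.03 N m) until the foot touches; its drag then takes 0.2 to 0.35 N m at touch, 0.35 to 0.5 a quarter turn on (about 0.1 in a hand at rest). The foot bears with 20 N within 30 degrees of the first graze, then 6 to 7 N more per eighth turn.
- tongs: bystander: steel pastry tongs lying on the worktop, 263 mm long, 89 mm wide, 30 mm high; origin at the centre of its underside
- card_terminal: bystander: grey card payment terminal, 172 x 72 x 38 mm; origin at the centre of its underside
- lid_stack_1: bystander: stack of white cup lids, 80 mm wide, 34 mm tall; origin at the centre of its underside

How it is judged:
On the way, in this order (a step that is already met when the one before it is completed fails the run):
1. the board's edge lies flush on the batten, the foot still clear of the board (y of board_edge in the frame of stop_batten above -0.004 m and angle between the x axis of board and the x axis of stop_batten, either way round below 0.04 rad and contact force between clamp and board below 1 N), for 0.1 s.
2. the foot has touched the board (y of board_edge in the frame of stop_batten above -0.004 m and angle between the x axis of board and the x axis of stop_batten, either way round below 0.04 rad and contact force between clamp and board above 8 N), for 0.1 s.
At the end, for the whole second after the job is handed in: The board's edge is within 4 mm of the batten and square to it within 0.04 rad, the clamp bears on the board with 26 to 38 N (a quarter turn past touch, give or take a tenth), the focaccia lies flat on the board, the knob is let go and all is at rest (y of board_edge in the frame of stop_batten above -0.004 m and angle between the x axis of board and the x axis of stop_batten, either way round below 0.04 rad and contact force between clamp and board between 26 and 38 N and z of half_slab in the frame of board above 0.016 m and angle between half_slab's own z axis and vertical below 0.2 rad and contact force between the fingers and anything else below 0.5 N and linear speed of board below 0.01 m/s and velocity of joint knob below 0.05 rad/s).
It fails at once if the screw is overtightened: more than 48 N on the board (half a turn past touch) (contact force between clamp and board above 48 N).
It fails at once if the board is rammed into the batten with more than 60 N (contact force between board and stop_batten above 60 N).
It fails at once if the focaccia tips or falls off the board (angle between half_slab's own z axis and vertical above 0.5 rad or height (world z) of half_slab below 0.012 m).
It fails at once if a bystander is pushed aside by more than 20 mm (distance of any of tongs, card_terminal, lid_stack_1 from where it was at the start of the episode above 0.02 m).
It also fails if it takes over 72 s, if anything falls off the work surface, if the arm or the gripper's body presses on something with over 40 N, if the wrist force passes 120 N, or if a joint passes its speed limit or range.

## Working session

There is one attempt and no reset: what is moved stays moved. The work goes in short steps, Python scripts to look and compute and a shell command to move; the robot and the scene stay as the last step left them, time stands still between calls to the robot, and variables do not carry over. Pictures are saved under pics/ and viewed, at most 10 in all, crops included, and the job is handed in when it is done.

```bash
mkdir -p pics; cat > h.py <<'E'
import numpy as np, cv2, pickle
from station import bot
def cam(n):
    c=bot.read_camera(n); pickle.dump(c,open(f'{n}.pkl','wb')); return c
def load(n): return pickle.load(open(f'{n}.pkl','rb'))
def K(c):
    f=200/np.tan(np.radians(c['fovy'])/2); return np.array([[f,0,c['cx']],[0,f,c['cy']],[0,0,1.]])
def ray(c,px):
    u=cv2.undistortPoints(np.array(px,float).reshape(-1,1,2),K(c),np.array(c['distortion'],float)).reshape(-1,2)
    return np.c_[u,np.ones(len(u))]
def onplane(c,px,z):
    r=ray(c,px)@c['pose'][:3,:3].T; o=c['pose'][:3,3]
    return o+r*((z-o[2])/r[:,2])[:,None]
def bydepth(c,px):
    d=np.array([c['depth'][int(round(v)),int(round(u))] for u,v in px])
    return (ray(c,px)*d[:,None])@c['pose'][:3,:3].T+c['pose'][:3,3]
E
python3 - <<'E'
from h import *
for n in('scene','top'):
    c=cam(n); cv2.imwrite(f'pics/{n}0.png',c['pixels'][:,:,::-1]); print(n,c['pose'].round(3),c['fovy'])
print(bot.get_obs())
E
```

```text
scene [[ 0.682 -0.522  0.512 -0.039]
 [-0.731 -0.499  0.465 -0.448]
 [ 0.013 -0.692 -0.722  0.852]
 [ 0.     0.     0.     1.   ]] 53.6614753761781
top [[ 0.029 -0.981  0.193  0.264]
 [-0.999 -0.033 -0.018  0.008]
 [ 0.024 -0.192 -0.981  1.327]
 [ 0.     0.     0.     1.   ]] 50.900650623392615
{'t': 0.1, 'q': array([-1.20908386,  0.47773392,  0.02231866,  1.5563447 , -0.01150276,
        1.10931345, -0.08312395]), 'joint_vel': array([-0.00134154, -0.00262056,  0.00214955, -0.00182209,  0.00149055,
        0.00282581, -0.00089938]), 'joint_torque': array([ 4.70986037e-03, -5.97752559e+01,  1.61389042e+00, -2.81952864e+01,
        1.28735224e-02,  5.09095189e-03, -7.20735045e-06]), 'eef_pos': array([0.30533825, 0.60138902, 0.23041476]), 'tool_rot': array([-1.41249182e-04,  2.32743815e-01,  9.72537721e-01, -8.23829926e-04]), 'contact_force': array([ 0.18265923,  0.2860002 , -0.2598802 ]), 'torque': array([0.02930478, 0.04520859, 0.07101931]), 'grasp_force': 0.0, 'gripper_width': 0.9988936097068901}
```

View pics/scene0.png

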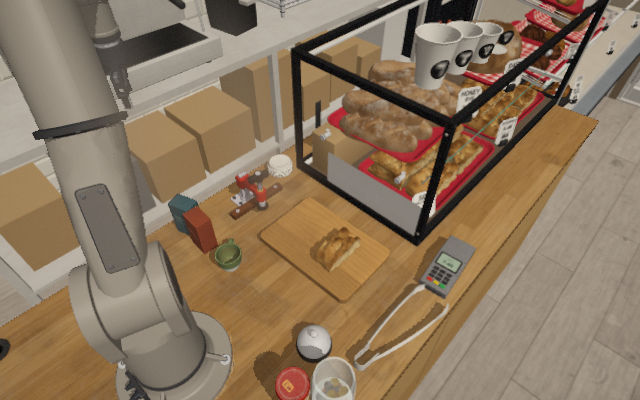

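View pics/top0.png

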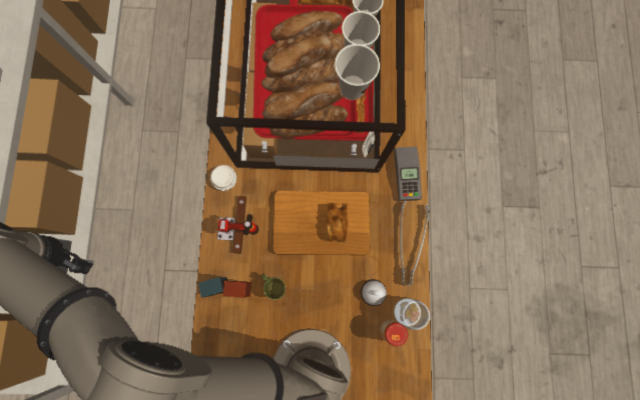

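The board's top face spans about (274,192)-(369,254) in the top view, and the batten is at (239,224) with the clamp to its left. The terminal is at (409,174), the tongs at (410,240) and the lids at (222,177). I'll push along world +y.

```bash
python3 - <<'E'
from h import *
c=load('top'); im=c['pixels'][165:285,200:400,::-1]
cv2.imwrite('pics/topc.png',cv2.resize(im,None,fx=4,fy=4,interpolation=cv2.INTER_CUBIC))
c=load('scene'); im=c['pixels'][150:305,220:400,::-1]
im=c['pixels'][145:225,220:300,::-1]
cv2.imwrite('pics/scc.png',cv2.resize(im,None,fx=7,fy=7,interpolation=cv2.INTER_CUBIC))
E
```

```text
(no output)
```

View pics/topc.png

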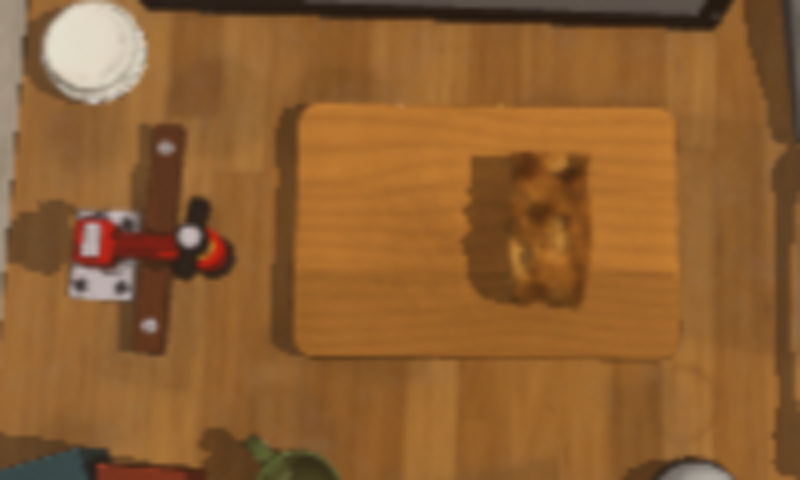

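View pics/scc.png

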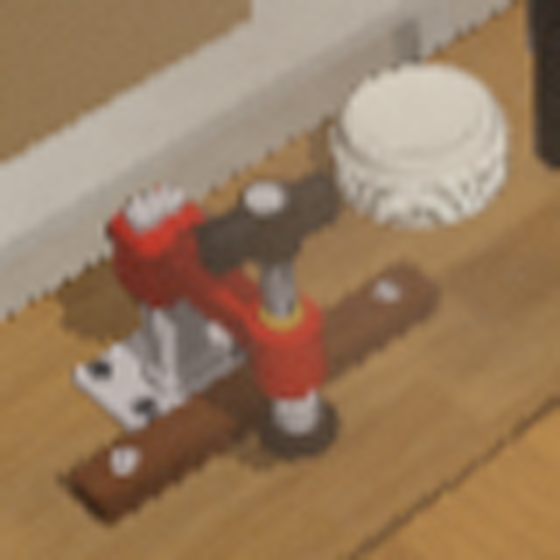

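Crop coordinates:
- Board top: sharp corners about (298,103), (676,108), (680,357), (293,355).
- Batten: ends near (170,124) and (150,353).
- Knob bar: runs from (199,200) to (183,278), with its white cap at (190,237).
- Scene crop: knob cap at (265,197), batten screws at (387,290) and (124,460).

```bash
python3 - <<'E'
from h import *
np.set_printoptions(suppress=True,precision=4)
c=load('top'); s=load('scene')
T=lambda p:[((u+.5)/4-.5+200,(v+.5)/4-.5+165) for u,v in p]
S=lambda p:[((u+.5)/7-.5+220,(v+.5)/7-.5+145) for u,v in p]
b=onplane(c,T([(298,103),(676,108),(680,357),(293,355)]),.022);print('board',b,b.mean(0))
print([np.linalg.norm(b[i]-b[(i+1)%4]) for i in range(4)])
e=b-np.roll(b,-1,0);print('dirs(deg)',np.degrees(np.arctan2(e[:,1],e[:,0])))
print('batten screws top',onplane(c,T([(166,148),(149,325)]),.019),'scene',onplane(s,S([(387,290),(124,460)]),.019))
print('batten corners',onplane(c,T([(153,124),(186,125),(166,355),(133,352)]),.018))
print('knob ends',onplane(c,T([(199,200),(183,278),(190,237)]),.154))
print('cap scene',onplane(s,S([(265,197)]),.158),bydepth(s,S([(265,197),(325,190),(215,240)])))
print('foot scene',onplane(s,S([(299,430)]),.028))
print('cap top d',bydepth(c,T([(190,237),(199,205),(182,272)])))
print('slab',bydepth(c,T([(550,160),(550,230),(550,295),(515,230),(585,230)])))
print('bystand', bydepth(c,[(409,174),(402,205),(428,205),(405,280),(222,177),(400,155),(374,292),(273,287),(235,289)]))
print('case', bydepth(c,[(300,160),(375,170),(240,165),(330,165)]))
E
```

```text
board [[ 0.5346  0.1331  0.022 ]
 [ 0.5407 -0.1667  0.022 ]
 [ 0.3443 -0.1712  0.022 ]
 [ 0.3368  0.1269  0.022 ]] [ 0.4391 -0.0195  0.022 ]
[np.float64(0.2999019028025128), np.float64(0.1964225902076242), np.float64(0.2981952729894044), np.float64(0.1978437804534162)]
dirs(deg) [  91.1724    1.2957  -88.5567 -178.21  ]
batten screws top [[0.4955 0.2351 0.019 ]
 [0.3566 0.239  0.019 ]] scene [[0.4962 0.2376 0.019 ]
 [0.3559 0.2407 0.019 ]]
batten corners [[0.5146 0.2467 0.018 ]
 [0.5146 0.2208 0.018 ]
 [0.3342 0.2246 0.018 ]
 [0.3357 0.25   0.018 ]]
knob ends [[0.4353 0.1862 0.154 ]
 [0.3802 0.1939 0.154 ]
 [0.409  0.1908 0.154 ]]
cap scene [[0.4089 0.1927 0.158 ]] [[0.4098 0.1939 0.1567]
 [0.4306 0.1846 0.1525]
 [0.384  0.1923 0.1532]]
foot scene [[0.4108 0.1952 0.028 ]]
cap top d [[0.4087 0.1904 0.1566]
 [0.4315 0.1858 0.1554]
 [0.3843 0.1948 0.1545]]
slab [[ 0.4901 -0.0657  0.0516]
 [ 0.434  -0.0661  0.0651]
 [ 0.3864 -0.0681  0.049 ]
 [ 0.4347 -0.04    0.0536]
 [ 0.4357 -0.0931  0.059 ]]
bystand [[ 0.6003 -0.2939  0.0323]
 [ 0.5017 -0.2736  0.0186]
 [ 0.6765 -0.6169 -0.9161]
 [ 0.2686 -0.2854 -0.0024]
 [ 0.5704  0.2983  0.0298]
 [ 0.6615 -0.265   0.0347]
 [ 0.2309 -0.1797  0.0587]
 [ 0.2357  0.1227  0.0069]
 [ 0.2294  0.2202  0.1081]]
case [[ 0.615   0.0524  0.099 ]
 [ 0.6096 -0.1852  0.0326]
 [ 0.6107  0.2439  0.0329]
 [ 0.6148 -0.0404  0.0549]]
```

```bash
python3 -m jog '[[-33.7,-27.7,0,1.08],[-33.7,-27.7,0,1.08],[-33.7,-27.7,0,1.08],[-33.7,-27.7,0,1.08],[-33.7,-27.7,0,1.08],[-33.7,-27.7,0,1.08],[-33.7,-27.7,0,1.08],[-33.7,-27.7,0,1.08],[-33.7,-27.7,0,1.08],[-33.7,-27.7,0,1.08],[-33.7,-27.7,0,1.08],[-33.7,-27.7,0,1.08],[-33.7,-27.7,0,1.08]]' -0.3 20
```

```text
t: 1.18
eef_pos: [0.4809, 0.201, 0.2312]
tool_rot: [-0.0, 0.701, 0.713, -0.0]
contact_force: [0.1, 1.9, -0.3]
gripper_width: 0.648
grasp_force: 0.0
```

```bash
python3 -m jog '[[-40.0,-4.5,0,0],[-40.0,-4.5,0,0],[-40.0,-4.5,0,0],[-40.0,-4.5,0,0],[-40.0,-4.5,0,0],[-40.0,-4.5,0,0],[-40.0,-4.5,0,0],[-40.0,-4.5,0,0],[-40.0,-4.5,0,0],[-40.0,-4.5,0,0],[-40.0,-4.5,0,0],[-40.0,-4.5,0,0],[-40.0,-4.5,15.7,0],[-40.0,-4.5,15.7,0],[-40.0,-4.5,15.7,0],[-40.0,-4.5,15.7,0],[-40.0,-4.5,15.7,0],[-40.0,-4.5,15.7,0]]'
python3 - <<'E'
from h import *
for n in('scene','top'): cam(n)
a=load('scene')['pixels'][180:340,260:460,::-1]
cv2.imwrite('pics/pre.png',cv2.resize(a,None,fx=4,fy=3.7))
E
```

```text
t: 2.68
eef_pos: [0.4436, -0.1963, 0.0734]
tool_rot: [-0.002, 0.699, 0.715, -0.001]
contact_force: [-0.1, -0.1, 1.1]
gripper_width: 0.65
grasp_force: 0.0
```

View pics/pre.png

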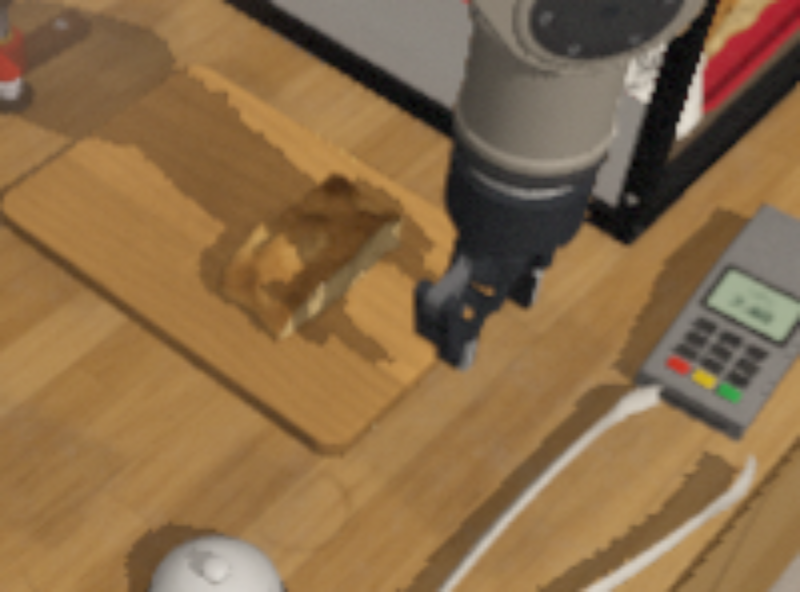

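The fingers hang above the worktop, just outside the board's near edge at picture position (435,365). They are clear of the tongs at (640,395) and the terminal, so I'll go down.

```bash
python3 -m jog '[[0,0,2.5,0],[0,0,5,0],[0,0,6,0],[0,0,6.8,0],[0,0,6.8,0],[0.7,0,6.8,0],[1.2,0,6.8,0],[1.5,0,6.8,0],[1.8,0,6.8,0],[2.1,0,6.8,0],[2.1,0,6.8,0]]'
```

```text
t: 3.7
eef_pos: [0.4442, -0.1783, 0.0069]
tool_rot: [0.001, 0.7, 0.715, -0.0]
contact_force: [-0.1, -3.2, 1.3]
gripper_width: 0.645
grasp_force: 1.6
```

```bash
python3 -m jog '[[0.4,0,0,0],[0.9,0,0,0.005],[1.4,0,0,0.01],[1.9,0,0,0.015],[2.4,0,0,0.02],[2.9,0,0,0.025],[3.4,0,0,0.03],[3.9,0,0,0.035],[4.4,0,0,0.04],[4.9,0.1,0,0.045],[5.4,0.1,0,0.048],[5.9,0.1,0,0.048],[6.4,0.1,0,0.048],[6.9,0.1,0,0.048],[7.3,0.1,0,0.048],[7.6,0.1,0,0.048],[7.8,0.1,0,0.048],[7.9,0.1,0,0.048],[7.9,0.1,0,0.048]]'
python3 - <<'E'
from h import *
c=cam('top'); im=c['pixels'][165:285,200:400,::-1]
cv2.imwrite('pics/push1.png',cv2.resize(im,None,fx=4,fy=4,interpolation=cv2.INTER_CUBIC))
E
```

```text
t: 5.28
eef_pos: [0.4438, -0.1006, 0.0069]
tool_rot: [0.002, 0.717, 0.697, -0.0]
contact_force: [0.2, -6.9, 1.5]
gripper_width: 0.65
grasp_force: 3.5
```

View pics/push1.png

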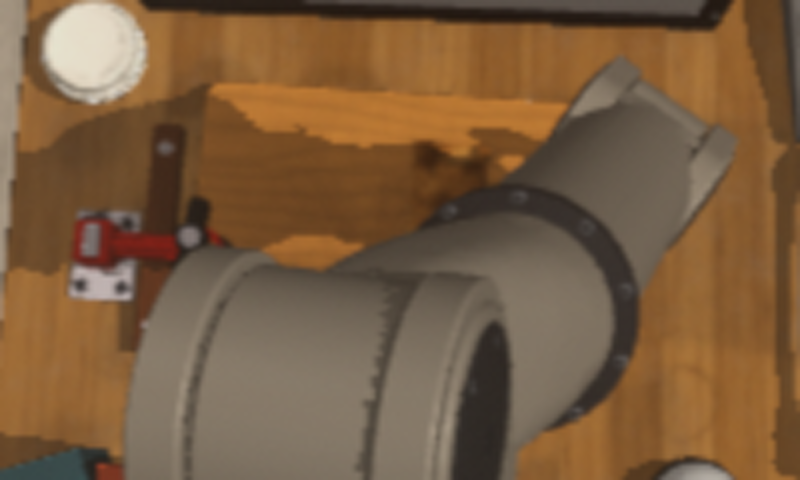

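The board's left edge is at about x=205 and the batten's face at about x=185, so roughly 15 mm is left. I'll approach slowly.

```bash
python3 -m jog '[[0.15,0,0,0],[0.3,0,0,0],[0.45,0,0,0],[0.6,0,0,0],[0.75,0,0,0],[0.9,0,0,0],[1.0,0,0,0],[1.1,0,0,0],[1.2,0,0,0]]'; python3 -m jog '[[0.07,0,0,0],[0.14,0,0,0],[0.21,0,0,0]]';  python3 -m jog '[[0.07,0,0,0],[0.14,0,0,0]]'
```

```text
t: 6.08
eef_pos: [0.4439, -0.0892, 0.0069]
tool_rot: [0.002, 0.718, 0.696, -0.0]
contact_force: [-0.7, -9.4, 2.4]
gripper_width: 0.649
grasp_force: 4.4
t: 6.33
eef_pos: [0.444, -0.0871, 0.0069]
tool_rot: [0.002, 0.718, 0.696, -0.0]
contact_force: [0.6, -9.1, 2.6]
gripper_width: 0.654
grasp_force: 4.4
t: 6.5
eef_pos: [0.444, -0.0858, 0.0069]
tool_rot: [0.002, 0.718, 0.696, -0.0]
contact_force: [-1.2, -12.1, 3.7]
gripper_width: 0.653
grasp_force: 6.2
```

```bash
python3 -m jog '[[0.05,0,0,0],[0.1,0,0,0]]';  python3 -m jog '[[0.05,0,0,0],[0.1,0,0,0]]'
```

```text
t: 6.67
eef_pos: [0.444, -0.0858, 0.0069]
tool_rot: [0.003, 0.718, 0.696, -0.001]
contact_force: [-0.8, -13.8, 1.2]
gripper_width: 0.65
grasp_force: 6.8
t: 6.83
eef_pos: [0.4441, -0.0857, 0.0069]
tool_rot: [0.003, 0.718, 0.696, -0.001]
contact_force: [-1.0, -16.5, 1.8]
gripper_width: 0.656
grasp_force: 8.3
```

```bash
python3 -m jog '[[0.1,0,0,0],[0.2,0,0,0],[0.25,0,0,0],[0.25,0,0,0]]'
```

```text
t: 7.17
eef_pos: [0.4449, -0.0854, 0.0071]
tool_rot: [0.005, 0.718, 0.696, -0.001]
contact_force: [1.4, -21.2, -1.3]
gripper_width: 0.656
grasp_force: 10.9
```

```bash
python3 - <<'E'
from h import *
c=cam('scene'); im=c['pixels'][140:290,200:400,::-1]
cv2.imwrite('pics/seat.png',cv2.resize(im,None,fx=4,fy=4,interpolation=cv2.INTER_CUBIC))
E
```

```text
(no output)
```

View pics/seat.png

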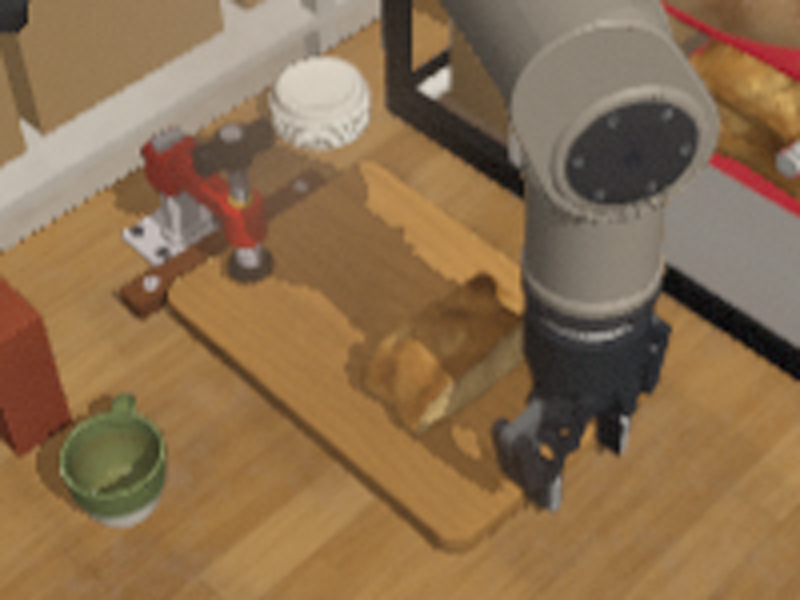

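The board lies flush along the batten, from (170,290) to (360,165), with the foot above it at (248,265) and the bread in place. I'll back off and rise.

```bash
python3 -m jog '[[-0.3,0,0,0],[-0.8,0,0,0],[-1.5,0,0,0],[-2,0,0,0],[-2,0,-4,0],[-2,0,-8,0],[-2,0,-12,0],[-2,0,-16,0],[-2,0,-20,0],[-2,0,-20,0]]' -1
python3 - <<'E'
from h import *
np.set_printoptions(suppress=True,precision=3)
o=bot.get_obs();print(o['q'],o['eef_pos'],o['tool_rot'],o['torque'],o['contact_force'])
c=cam('top');s=cam('scene')
# knob by depth: points 0.14-0.165 high near the axis
for k in(c,s):
    v,u=np.mgrid[100:320,150:350]; p=np.c_[u.ravel(),v.ravel()]
    P=bydepth(k,p); m=(abs(P[:,2]-.154)<.006)&(np.hypot(P[:,0]-.409,P[:,1]-.192)<.04); Q=P[m]
    ev,V=np.linalg.eigh(np.cov(Q[:,:2].T)); e=V[:,1]*np.sign(V[0,1])
    print(m.sum(),Q.mean(0),Q[:,2].max(),'bar angle deg',np.degrees(np.arctan2(e[1],e[0])),'ends',Q[:,:2]@e-Q[:,:2].mean(0)@e and 0)
E
```

```text
t: 8.05
eef_pos: [0.4467, -0.0994, 0.2126]
tool_rot: [0.003, 0.717, 0.697, 0.005]
contact_force: [1.6, -0.3, -0.3]
gripper_width: 1.0
grasp_force: 0.0
[-0.614  0.15   0.783  2.12  -0.139  0.909  0.22 ] [ 0.447 -0.099  0.213] [0.003 0.717 0.697 0.005] [-0.025 -0.087  0.001] [ 1.622 -0.272 -0.292]Traceback (most recent call last):
  File "<stdin>", line 10, in <module>
ValueError: The truth value of an array with more than one element is ambiguous. Use a.any() or a.all()
```

```bash
cat > knob.py <<'E'
from h import *
np.set_printoptions(suppress=True,precision=4)
for k in(load('top'),load('scene')):
    v,u=np.mgrid[100:320,150:350]; p=np.c_[u.ravel(),v.ravel()]
    P=bydepth(k,p); m=(abs(P[:,2]-.152)<.009)&(np.hypot(P[:,0]-.409,P[:,1]-.192)<.04); Q=P[m]
    (cx,cy),(w,h),a=r=cv2.minAreaRect(Q[:,:2].astype(np.float32)); 
    ev,V=np.linalg.eigh(np.cov(Q[:,:2].T)); e=V[:,1]*np.sign(V[0,1])
    print(m.sum(),Q.mean(0),'zmed',np.median(Q[:,2]),'bar deg',np.degrees(np.arctan2(e[1],e[0])),'rect',cx,cy,w,h,a)
E
python3 knob.py
```

```text
118 [0.4076 0.1888 0.1544] zmed 0.1550546457941746 bar deg -9.777445073345278 rect 0.40907078981399536 0.18970541656017303 0.02017352357506752 0.057136788964271545 88.8780288696289
145 [0.4051 0.189  0.1523] zmed 0.15352996068901303 bar deg -9.923155887411378 rect 0.406570702791214 0.1912601739168167 0.021512644365429878 0.056426722556352615 88.08721160888672
```

```bash
python3 -m jog '[[4,0,0,-0.12],[8,0,0,-0.24],[12,0,0,-0.36],[16,-1,0,-0.48],[20,-2,0,-0.6],[24,-3,0,-0.72],[27,-4,0,-0.84],[29.1,-4.5,0,-0.96],[29.1,-4.5,0,-1.08],[29.1,-4.5,0,-1.2],[29.1,-4.5,0,-1.32],[29.1,-4.5,0,-1.436],[29.1,-4.5,0,-1.436],[29.1,-4.5,0,-1.436]]'
python3 - <<'E'
from h import *
np.set_printoptions(suppress=True,precision=4)
o=bot.get_obs();q=o['tool_rot'];print(o['q'],o['eef_pos'],q,'Xang',2*np.degrees(np.arctan2(q[2],q[1])))
E
```

```text
t: 9.32
eef_pos: [0.4049, 0.193, 0.205]
tool_rot: [-0.001, 0.083, 0.997, -0.001]
contact_force: [-0.4, -0.9, -0.1]
gripper_width: 1.002
grasp_force: 0.0
[-0.933   0.1312  0.3836  2.1209 -0.0623  0.9029  0.892 ] [0.4049 0.193  0.205 ] [-0.0012  0.0825  0.9966 -0.0009] Xang 170.5306721794357
```

```bash
python3 -m jog '[[-0.4,-0.1,2,0],[-0.4,-0.1,4,0],[-0.4,-0.1,5.5,0],[-0.4,-0.1,6.8,0],[-0.4,-0.1,7.5,0],[-0.4,-0.1,7.5,0],[-0.4,-0.1,7.5,0]]'
python3 -m jog '[[0,0,0,0],[0,0,0,0],[0,0,0,0],[0,0,0,0],[0,0,0,0],[0,0,0,0],[0,0,0,0],[0,0,0,0],[0,0,0,0]]' 1 60
python3 - <<'E'
from h import *
np.set_printoptions(suppress=True,precision=4)
o=bot.get_obs();q=o['tool_rot'];print(o['q'],o['torque'],q,'Xang',2*np.degrees(np.arctan2(q[2],q[1])))
c=cam('scene'); im=c['pixels'][140:240,200:320,::-1]
cv2.imwrite('pics/grip.png',cv2.resize(im,None,fx=6,fy=6,interpolation=cv2.INTER_CUBIC))
E
```

```text
t: 9.9
eef_pos: [0.4094, 0.1917, 0.1311]
tool_rot: [-0.0, 0.082, 0.997, -0.0]
contact_force: [0.6, -0.8, 0.7]
gripper_width: 1.003
grasp_force: 0.0
t: 10.65
eef_pos: [0.4097, 0.1916, 0.1317]
tool_rot: [-0.0, 0.081, 0.997, -0.0]
contact_force: [-1.2, -3.0, 6.2]
gripper_width: 0.156
grasp_force: 59.6
[-0.8939  0.258   0.3688  2.1847 -0.1399  0.7205  0.9777] [-0.378   0.2689  0.005 ] [-0.0001  0.0811  0.9967 -0.0001] Xang 170.70198710227908
```

View pics/grip.png

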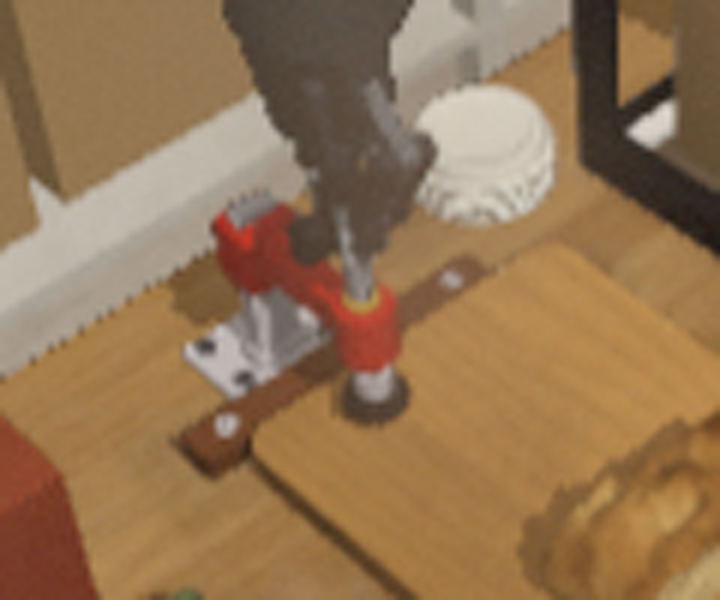

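Gripped, with the pads across the bar at (350,230) and the foot still clear at (375,395). Now I'll turn while watching the torque.

```bash
cat > tq.py <<'E'
from h import *
o=bot.get_obs();q=o['tool_rot'];print('Xang %.2f q7 %.3f'%(2*np.degrees(np.arctan2(q[2],q[1])),o['q'][6]),'T',o['torque'].round(3),'F',o['contact_force'].round(1),'z %.4f t %.2f g %.0f v7 %.2f'%(o['eef_pos'][2],o['t'],o['grasp_force'],o['joint_vel'][6]))
E
python3 -m jog '[[0,0,0.01,0.09],[0,0,0.02,0.18],[0,0,0.03,0.27],[0,0,0.045,0.36],[0,0,0.057,0.45]]' >/dev/null; python3 tq.py
python3 -m jog '[[0,0,0.01,0.09],[0,0,0.02,0.18],[0,0,0.03,0.27],[0,0,0.045,0.36],[0,0,0.057,0.45]]' >/dev/null; python3 tq.py
python3 -m jog '[[0,0,0.01,0.09],[0,0,0.02,0.18],[0,0,0.035,0.27]]' >/dev/null; python3 tq.py
```

```text
Xang 144.67 q7 0.566 T [-0.434  0.252  0.064] F [-2.1 -2.   4.8] z 0.1311 t 11.12 g 59 v7 -0.96
Xang 118.89 q7 0.165 T [-0.357  0.162  0.027] F [-0.1 -1.4  4.1] z 0.1305 t 11.53 g 59 v7 -0.95
Xang 103.42 q7 -0.071 T [-0.402  0.186  0.026] F [ 0.1 -1.7  6.5] z 0.1302 t 11.78 g 59 v7 -0.93
```

```bash

python3 -m jog '[[0,0,0.01,0.09],[0,0,0.02,0.18],[0,0,0.035,0.27]]' >/dev/null; python3 tq.py
python3 -m jog '[[0,0,0.01,0.09],[0,0,0.02,0.18],[0,0,0.035,0.27]]' >/dev/null; python3 tq.py
python3 -m jog '[[0,0,0.01,0.09],[0,0,0.02,0.18],[0,0,0.035,0.27]]' >/dev/null; python3 tq.py
python3 -m jog '[[0,0,0.01,0.09],[0,0,0.02,0.18],[0,0,0.035,0.27]]' >/dev/null; python3 tq.py
```

```text
Xang 87.95 q7 -0.304 T [-0.431  0.165  0.05 ] F [-1.1 -2.7  4.6] z 0.1299 t 12.03 g 59 v7 -0.92
Xang 72.49 q7 -0.532 T [-0.503  0.155  0.04 ] F [-0.2 -2.   4.7] z 0.1295 t 12.28 g 60 v7 -0.90
Xang 57.01 q7 -0.754 T [-0.507  0.117 -0.003] F [-0.8 -2.5  5.8] z 0.1292 t 12.53 g 60 v7 -0.87
Xang 41.54 q7 -0.971 T [-0.593  0.14  -0.005] F [-1.1 -3.2  5.4] z 0.1288 t 12.78 g 60 v7 -0.85
```

```bash

python3 -m jog '[[0,0,0.01,0.09],[0,0,0.02,0.18],[0,0,0.035,0.27]]' >/dev/null; python3 tq.py
python3 -m jog '[[0,0,0.01,0.09],[0,0,0.02,0.18],[0,0,0.035,0.27]]' >/dev/null; python3 tq.py
python3 -m jog '[[0,0,0.01,0.09],[0,0,0.02,0.18],[0,0,0.035,0.27]]' >/dev/null; python3 tq.py
python3 -m jog '[[0,0,0.01,0.09],[0,0,0.02,0.18],[0,0,0.035,0.27]]' >/dev/null; python3 tq.py
```

```text
Xang 26.07 q7 -1.181 T [-0.627  0.145  0.042] F [-1.3 -2.9  6. ] z 0.1285 t 13.03 g 60 v7 -0.82
Xang 10.61 q7 -1.384 T [-0.703  0.196  0.016] F [-0.1 -2.3  5.8] z 0.1281 t 13.28 g 60 v7 -0.80
Xang -4.87 q7 -1.584 T [-0.699  0.246  0.027] F [-1.  -2.6  6.2] z 0.1278 t 13.53 g 60 v7 -0.79
Xang -20.33 q7 -1.781 T [-0.731  0.28   0.006] F [-1.5 -2.4  5.5] z 0.1274 t 13.78 g 60 v7 -0.78
```

```bash

python3 -m jog '[[0,0,0.01,0.09],[0,0,0.02,0.18],[0,0,0.035,0.27]]' >/dev/null; python3 tq.py
python3 -m jog '[[0,0,0.01,0.09],[0,0,0.02,0.18],[0,0,0.035,0.27]]' >/dev/null; python3 tq.py
python3 -m jog '[[0,0,0.01,0.09],[0,0,0.02,0.18],[0,0,0.035,0.27]]' >/dev/null; python3 tq.py
python3 -m jog '[[0,0,0.01,0.09],[0,0,0.02,0.18],[0,0,0.035,0.27]]' >/dev/null; python3 tq.py
```

```text
Xang -35.80 q7 -1.978 T [-0.729  0.306  0.046] F [-1.1 -2.7  5.7] z 0.1271 t 14.03 g 60 v7 -0.78
Xang -51.27 q7 -2.178 T [-0.768  0.348  0.027] F [-0.8 -2.6  6.8] z 0.1268 t 14.28 g 60 v7 -0.80
Xang -66.74 q7 -2.387 T [-0.677  0.431  0.048] F [-1.3 -2.7  7.5] z 0.1264 t 14.53 g 60 v7 -0.86
Xang -82.22 q7 -2.615 T [-0.57   0.458  0.056] F [-1.7 -1.6  8.4] z 0.1261 t 14.78 g 60 v7 -0.93
```

No touch after 253°, and joint 7 is near its limit. I'll regrip half a turn back.

```bash

python3 -m jog '[[0,0,0,0],[0,0,0,0],[0,0,0,0],[0,0,0,0],[0,0,0,0],[0,0,0,0]]' -1; python3 tq.py
python3 -m jog '[[0,0,0,-0.12],[0,0,0,-0.24],[0,0,0,-0.36],[0,0,0,-0.48],[0,0,0,-0.6],[0,0,0,-0.72],[0,0,0,-0.84],[0,0,0,-0.96],[0,0,0,-1.08],[0,0,0,-1.2],[0,0,0,-1.32],[0,0,0,-1.44],[0,0,0,-1.56],[0,0,0,-1.56]]'; python3 tq.py
```

```text
t: 15.28
eef_pos: [0.4096, 0.1921, 0.1256]
tool_rot: [-0.0, 0.755, -0.655, -0.0]
contact_force: [0.1, 0.1, -0.3]
gripper_width: 0.98
grasp_force: 0.0
Xang -81.90 q7 -2.610 T [ 0.013 -0.04  -0.022] F [ 0.1  0.1 -0.3] z 0.1256 t 15.28 g 0 v7 -0.00
t: 16.45
eef_pos: [0.4097, 0.192, 0.1259]
tool_rot: [-0.001, 0.998, 0.067, 0.0]
contact_force: [0.5, -0.4, 0.1]
gripper_width: 1.0
grasp_force: 0.0
Xang 7.68 q7 -1.441 T [-0.045  0.034 -0.029] F [ 0.5 -0.4  0.1] z 0.1259 t 16.45 g 0 v7 -0.15
```

```bash

python3 -m jog '[[0,0,0,-0.12],[0,0,0,-0.24],[0,0,0,-0.36],[0,0,0,-0.48],[0,0,0,-0.6],[0,0,0,-0.72],[0,0,0,-0.84],[0,0,0,-0.96],[0,0,0,-1.08],[0,0,0,-1.2],[0,0,0,-1.32],[0,0,0,-1.44],[0,0,0,-1.57],[0,0,0,-1.57],[0,0,0,-1.57]]' >/dev/null; python3 tq.py
python3 -m jog '[[0,0,0,0],[0,0,0,0],[0,0,0,0],[0,0,0,0],[0,0,0,0],[0,0,0,0],[0,0,0,0],[0,0,0,0]]' 1; python3 tq.py
python3 -m jog '[[0,0,0.01,0.09],[0,0,0.02,0.18],[0,0,0.035,0.27]]' >/dev/null; python3 tq.py
python3 -m jog '[[0,0,0.01,0.09],[0,0,0.02,0.18],[0,0,0.035,0.27]]' >/dev/null; python3 tq.py
python3 -m jog '[[0,0,0.01,0.09],[0,0,0.02,0.18],[0,0,0.035,0.27]]' >/dev/null; python3 tq.py
```

```text
Xang 97.05 q7 -0.179 T [-0.002 -0.011  0.024] F [ 0.2 -0.1  0.6] z 0.1255 t 17.70 g 0 v7 -0.02
t: 18.37
eef_pos: [0.4097, 0.1921, 0.1257]
tool_rot: [-0.0, 0.66, 0.751, 0.0]
contact_force: [-0.7, 0.1, 2.8]
gripper_width: 0.144
grasp_force: 60.0
Xang 97.37 q7 -0.175 T [-0.056  0.106 -0.063] F [-0.7  0.1  2.8] z 0.1257 t 18.37 g 60 v7 0.00
Xang 81.66 q7 -0.410 T [-0.072 -0.058  0.025] F [ 0.8 -0.1  1.8] z 0.1254 t 18.62 g 60 v7 -0.91
Xang 66.19 q7 -0.637 T [-0.139 -0.091  0.097] F [ 1.  -0.6  1.7] z 0.1251 t 18.87 g 60 v7 -0.89
Xang 50.72 q7 -0.859 T [-0.204 -0.114 -0.003] F [ 1.8 -0.9  2. ] z 0.1247 t 19.12 g 60 v7 -0.87
```

```bash

python3 -m jog '[[0,0,0.01,0.09],[0,0,0.025,0.18]]' >/dev/null; python3 tq.py
python3 -m jog '[[0,0,0.01,0.09],[0,0,0.02,0.18]]' >/dev/null; python3 tq.py
python3 -m jog '[[0,0,0.01,0.09],[0,0,0.025,0.18]]' >/dev/null; python3 tq.py
python3 -m jog '[[0,0,0.01,0.09],[0,0,0.02,0.18]]' >/dev/null; python3 tq.py
```

```text
Xang 40.40 q7 -1.003 T [-0.241 -0.168 -0.023] F [ 1.2 -0.5  0.5] z 0.1245 t 19.28 g 60 v7 -0.85
Xang 30.08 q7 -1.145 T [-0.232 -0.296  0.068] F [ 0.9 -2.4  0.3] z 0.1243 t 19.45 g 60 v7 -0.84
Xang 19.77 q7 -1.284 T [-0.305 -0.315  0.036] F [ 1.7 -1.1  1.5] z 0.1241 t 19.62 g 60 v7 -0.82
Xang 9.45 q7 -1.421 T [-0.387 -0.333  0.041] F [ 1.9 -1.2 -0.8] z 0.1238 t 19.78 g 60 v7 -0.81
```

```bash

python3 -m jog '[[0,0,0.01,0.09],[0,0,0.025,0.18]]' >/dev/null; python3 tq.py
python3 -m jog '[[0,0,0.01,0.09],[0,0,0.02,0.18]]' >/dev/null; python3 tq.py
python3 -m jog '[[0,0,0.01,0.09],[0,0,0.025,0.18]]' >/dev/null; python3 tq.py
python3 -m jog '[[0,0,0.01,0.09],[0,0,0.02,0.18]]' >/dev/null; python3 tq.py
```

```text
Xang -0.86 q7 -1.555 T [-0.447 -0.245  0.046] F [ 1.7 -2.5  0.8] z 0.1236 t 19.95 g 60 v7 -0.80
Xang -11.17 q7 -1.688 T [-0.537 -0.241  0.137] F [ 1.7 -2.7  2.1] z 0.1235 t 20.12 g 60 v7 -0.79
Xang -21.46 q7 -1.819 T [-0.671  0.     0.22 ] F [ 1.4 -3.   5.7] z 0.1233 t 20.28 g 60 v7 -0.78
Xang -31.78 q7 -1.951 T [-0.7   -0.016  0.234] F [ 0.5 -4.5  3.6] z 0.1232 t 20.45 g 60 v7 -0.78
```

Graze is at about X = -3° and the ramp is complete by about -22°. The target is about -112°, which joint 7 cannot reach from here, so I'll regrip half a turn back.

```bash

python3 -m jog '[[0,0,0,0],[0,0,0,0]]' >/dev/null; python3 tq.py
python3 -m jog '[[0,0,0,0],[0,0,0,0],[0,0,0,0],[0,0,0,0],[0,0,0,0],[0,0,0,0]]' -1 >/dev/null; python3 tq.py
python3 -m jog '[[0,0,0,-0.12],[0,0,0,-0.24],[0,0,0,-0.36],[0,0,0,-0.48],[0,0,0,-0.6],[0,0,0,-0.72],[0,0,0,-0.84],[0,0,0,-0.96],[0,0,0,-1.08],[0,0,0,-1.2],[0,0,0,-1.32],[0,0,0,-1.44],[0,0,0,-1.56],[0,0,0,-1.56]]' >/dev/null; python3 tq.py
python3 -m jog '[[0,0,0,-0.12],[0,0,0,-0.24],[0,0,0,-0.36],[0,0,0,-0.48],[0,0,0,-0.6],[0,0,0,-0.72],[0,0,0,-0.84],[0,0,0,-0.96],[0,0,0,-1.08],[0,0,0,-1.2],[0,0,0,-1.32],[0,0,0,-1.44],[0,0,0,-1.58],[0,0,0,-1.58],[0,0,0,-1.58]]' >/dev/null; python3 tq.py
```

```text
Xang -31.60 q7 -1.948 T [-0.54   0.071 -0.035] F [-0.5 -2.9  6. ] z 0.1231 t 20.62 g 60 v7 0.01
Xang -31.51 q7 -1.948 T [-0.019 -0.014  0.013] F [-0.3  0.9  0.4] z 0.1227 t 21.12 g 0 v7 0.00
Xang 58.08 q7 -0.754 T [ 0.012 -0.037  0.048] F [ 1.2 -0.1  0.2] z 0.1229 t 22.28 g 0 v7 -0.17
Xang 148.08 q7 0.604 T [-0.029  0.02  -0.029] F [0.3 0.5 0.4] z 0.1227 t 23.53 g 0 v7 -0.03
```

```bash

python3 -m jog '[[0,0,0,0],[0,0,0,0],[0,0,0,0],[0,0,0,0],[0,0,0,0],[0,0,0,0],[0,0,0,0],[0,0,0,0]]' 1 >/dev/null; python3 tq.py
python3 -m jog '[[0,0,0.01,0.09],[0,0,0.02,0.18],[0,0,0.035,0.27]]' >/dev/null; python3 tq.py
python3 -m jog '[[0,0,0.01,0.09],[0,0,0.02,0.18],[0,0,0.035,0.27]]' >/dev/null; python3 tq.py
python3 -m jog '[[0,0,0.01,0.09],[0,0,0.02,0.18],[0,0,0.035,0.27]]' >/dev/null; python3 tq.py
```

```text
Xang 148.36 q7 0.608 T [-0.277  0.339  0.046] F [-1.  -1.7  4.8] z 0.1229 t 24.20 g 60 v7 -0.00
Xang 132.68 q7 0.364 T [-0.223  0.372  0.265] F [-1.9 -1.4  4.8] z 0.1226 t 24.45 g 60 v7 -0.95
Xang 117.23 q7 0.125 T [-0.276  0.293  0.254] F [-2.5 -0.7  5.6] z 0.1223 t 24.70 g 60 v7 -0.94
Xang 101.76 q7 -0.110 T [-0.254  0.237  0.324] F [-1.4 -1.   5.4] z 0.1220 t 24.95 g 60 v7 -0.93
```

```bash

python3 -m jog '[[0,0,0.01,0.09],[0,0,0.02,0.18],[0,0,0.035,0.27]]' >/dev/null; python3 tq.py
python3 -m jog '[[0,0,0.01,0.09],[0,0,0.02,0.18],[0,0,0.035,0.28]]' >/dev/null; python3 tq.py
python3 -m jog '[[0,0,0,0],[0,0,0,0],[0,0,0,0]]' >/dev/null; python3 tq.py
```

```text
Xang 86.29 q7 -0.342 T [-0.302  0.155  0.299] F [-0.1 -0.7  4.9] z 0.1216 t 25.20 g 60 v7 -0.91
Xang 70.25 q7 -0.579 T [-0.331  0.131  0.354] F [-0.8 -1.9  5.1] z 0.1213 t 25.45 g 60 v7 -1.01
Xang 70.40 q7 -0.576 T [-0.33   0.145 -0.205] F [-0.8 -0.8  4.5] z 0.1213 t 25.70 g 60 v7 0.00
```

Now about 107° past the graze, and the drag has gone from 0.23 to 0.35 N m, which fits about 31 N. I'll release, rise and check.

```bash

python3 -m jog '[[0,0,0,0],[0,0,0,0],[0,0,0,0],[0,0,0,0],[0,0,0,0],[0,0,-1.5,0],[0,0,-4,0],[0,0,-7,0],[0,0,-10,0],[0,0,-13,0],[0,0,-13,0],[0,0,-13,0],[0,0,-13,0]]' -1; python3 tq.py
python3 - <<'E'
from h import *
c=cam('scene'); im=c['pixels'][140:290,200:400,::-1]
cv2.imwrite('pics/end.png',cv2.resize(im,None,fx=4,fy=4,interpolation=cv2.INTER_CUBIC))
E
```

```text
t: 26.78
eef_pos: [0.4091, 0.1919, 0.2505]
tool_rot: [-0.0, 0.817, 0.577, -0.0]
contact_force: [0.1, -0.6, -1.6]
gripper_width: 1.002
grasp_force: 0.0
Xang 70.48 q7 -0.823 T [ 0.01  -0.004 -0.02 ] F [ 0.1 -0.6 -1.6] z 0.2505 t 26.78 g 0 v7 -0.00
```

View pics/end.png

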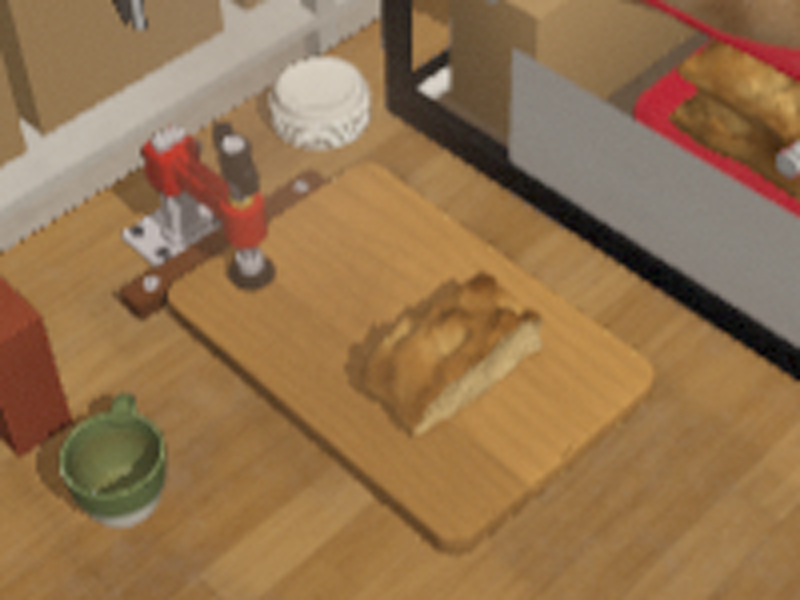

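The board is flush along the batten, from (172,292) to (362,165). The foot bears on it at (250,270), the knob at (238,165) is free, and the bread lies flat.

```bash
python3 -c "
from station import bot
print(bot.hand_in())"
```

```text
the job is handed in; nothing more can be done
None
```

I handed the job in at about 27 s: the board looked flush on the batten with the focaccia flat on it, and the knob was let go about 107° past the first graze, roughly 31 N by my estimate from the knob torque. The verdict was not shown.

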